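# Lock the flat lap's spindle for a wheel change

### The arm

A 6-joint arm with a two-finger parallel gripper is mounted at the origin on the work surface. World frame = base frame: x ahead of the robot, y to its left, z up, the work surface at z = 0. Lengths are in m, angles in degrees, forces in N, time in s.
With the tool pointing down it reaches from about 0.325 to 0.9 m from the base axis. Payload 6.1 kg.
Tool frame: the origin (TCP) lies at the very end of the fingers, on their centre line; the grasp point (between the pads) lies 19 mm behind it (manip.tcp_to_grasp is the distance from the TCP to the grasp point, in m); z points along the fingers, y is the line along which they close (so a half turn about z gives the same grasp; the last joint's range is limited). The gripper opens to 87 mm and grips with 3 to 60 N. Pads are 19 mm wide; open, the fingers measure 117 mm over their backs; the gripper's body (75 mm by 190 mm) begins 51 mm behind the grasp point.
Start: joints at [-77.642, 12.628, 87.462, -0, 79.91, -7.225], TCP at [0.209, -0.589, 0.223] pointing down, gripper open.
Joint ranges: [-170.65, 170.65], [-52.31, 119.04], [5.05, 147.46], [-71.25, 251.25], [11.57, 151.72], [-153.62, 153.62]. Speed limits (degrees/s): [147.25, 147.25, 172.46, 180, 180, 180].

### API

Orientations are given as a 3x3 rotation matrix whose columns are the frame's x, y, z axes.
In Python, from workcell import manip gives the robot as it stands.
- The arm moves only by the tool jog_arm, never from a script. Its argument "deltas" is a list of rows, each an object of numbers: "tx", "ty", "tz": the shift along the tool's x, y, z in m; "yaw": the turn about the tool's z in degrees. In form: [{"tx": .., "ty": .., "tz": .., "yaw": ..}, ...]. A call has 1 to 8 rows; each row is the pose to reach, as a shift and turn from the pose commanded when the call began, along the tool's axes at that moment; what a row does not reach only later rows make up. A row lasts 1/12 s, in which the tool goes at most 41.7 mm and 7.16 degrees, less where a joint would pass 70% of its speed; a pose out of reach is approached as far as the arm can. A call with a gripper value outside its range is refused whole. "hand" is the closure, from -1 (fully open) to 1 (shut), set as the call begins (left out, the last holds). The fingers move at their own pace and stop on an object; the grip force is fixed at half the most. Time passes only in rows, so rows that repeat a pose let the fingers close. It gives the time, the measured TCP pose, the force, the opening and the grip force at its end, in the units of the state.
- manip.get_obs(): the state, without advancing time (a new reading comes with each control period).
- manip.grab_frame(name): name is "scene" or "top" or "wrist"; returns (picture, depth): 400x640x3 uint8, red, green, blue; 400x640 float32, m along the optical axis (not along the pixel's ray), 0 where there is no reading.
- manip.camera_info(name): a dict with "K" (3x3 intrinsics, pixels), "k1" (the pictures are not rectified: a ray, as slopes to the right and down, at radius r is drawn at 1 + k1 r^2 times it, then the intrinsics apply), "pose" (4x4, takes a point from camera to world coordinates). Camera axes: x right, y down, z forward; pixel columns grow to the right and rows downward; lengths in m; the calibration is good to about 2 mm. A picture is of the moment at which its call begins: read the wrist's pose just before it. camera_info takes no time and is no camera call; for the wrist camera it gives the pose at the moment of the call.
- manip.hand_in(): hands the job in; it is judged then, once.
The state is a dict: "time": time; "joints": joint angles; "qd": joint speeds; "tau": joint torques, N m; "position": TCP position; "tcp_rot": TCP orientation; "wrist_force": force on the tool from outside, world axes, zero at the start; "torque": the same for the moment, N m; "gripper_width": finger opening in m; "finger_force": force on a finger pad.
Only numpy, scipy, OpenCV 4.12 (cv2) and the standard library are available. Lean on these libraries where they do the work, as an engineer would, in place of code of your own. Each camera call takes 0.05 s, during which the arm holds its last target. There are 200 camera calls.

### The job

Lock the spindle of the flat lap: push the stud of the steel locking disc round, either way, until the slot in its rim faces the lock bar, then push the bar by its upright tab through the slot until it is fully home. Use only the fingertips or the outside of the fingers and push gently, without forcing a bar that meets the rim. Leave the nut, the spare wheel, the jar and the dressing stick where they are, and finish clear of everything.

Things in the scene. Friction and masses are not known exactly. Their poses are not given: they have to be found in the camera images.
- lap_head: Flat lap head, fixed: teal housing on a dark foot plate 196 x 316 mm, deck 50 mm above the bench. Origin: centre of its underside. Its +y is the way the lock bar slides home, towards the disc. The disc's axis is at (0, 60 mm); the bar lies on the line x = 0 on the -y side of the disc, in a low steel guide centred at (0, -35 mm), 41 x 30 mm, top 75.5 mm above the bench.
- spindle (a point): Point on the vertical axis of the locking disc, 70 mm above the bench. The disc is a bare steel dish, 130 mm across: a flat plate with a raised rim 12 mm thick, whose top is 75 mm above the bench; the hub inside stays lower (74 mm).
- stud (a point): The finger stud of the disc: an upright round steel pin, 14 mm across, on the plate just inside the rim, 45 mm from the axis, opposite the slot. Its top is 110 mm above the bench, so it stands 35 mm above the rim. This point is on the stud's centre line, 92 mm above the bench, half-way up the part that stands above the rim.
- slot (a point): Middle of the slot, the one gap in the disc's rim, about 20 mm wide, 59 mm from the axis, 64 mm above the bench, diametrically opposite the stud.
- lock_disc (a joint): Angle of the disc in rad, growing counter-clockwise seen from above. At 0, and again at 6.283 (one full turn), the slot faces the bar exactly, and the stud is then on the far side of the axis from the bar. Stops at -0.3 and 6.58. It starts between 0.9 and 5.4. Moderate friction, about 3 N at the stud; it stays where it is left.
- lock_bar (a joint): Travel of the bar in m: 0 drawn back, 0.045 fully home at its stop, its nose then inside the rim, 30 mm from the disc's axis. Starts at 0 to 5 mm; about 2 N of friction; stays where it is left. It meets the rim at about 10 mm unless the slot faces it. The bar is 12 mm wide with a half-round nose and enters if the slot is within about 0.1 rad of true.
- tab (a point): The thumb tab of the lock bar: an upright steel plate 30 mm wide across the bar and 8 mm thick along it. Its top is 110 mm above the bench; the bar's top is at 70 mm and runs on 16 mm behind the tab. This point is in the tab's centre plane, 95 mm above the bench. Push it in the housing's +y direction.
- nose (a point): The tip of the bar's half-round nose, 64 mm above the bench, 90 mm ahead of the tab's centre plane.
- flange_nut: Bystander, loose: dark steel flanged nut, 40 mm across, 18 mm high, standing on the housing's deck beside the bar, on its +x side. Origin: centre of its underside.
- spare_wheel: Bystander, loose: brown ring-shaped grinding wheel, 120 mm across, 22 mm thick, lying flat on the bench beyond the disc end (+y) of the housing. Origin: centre of its underside.
- paste_jar: Bystander, loose: jar of polishing paste with a white cap, 52 mm across, 60 mm high, standing on the bench near the housing, on its -x (robot's) side or its +x side. Origin: centre of its underside.
- dressing_stick: Bystander, loose: khaki abrasive block 30 x 100 x 30 mm, lying on the bench near the housing, on its -x or its +x side. Origin: centre of its underside.

How it is judged:
By the outcome, as a careful person would: the job done as asked, in the order asked, and still so for the second after the job is handed in, with the robot touching nothing.
It also fails if it takes over 58 s, if anything falls off the work surface, if the arm or the gripper's body presses on something with over 40 N, if the wrist force passes 120 N, or if a joint passes its speed limit or range.

## Working session

There is one attempt and no reset: what is moved stays moved. The work goes in short steps, Python scripts to look and compute and a tool call to move; the robot and the scene stay as the last step left them, time stands still between calls to the robot, and variables do not carry over. Pictures are saved under pics/ and viewed, at most 12 in all, crops included, and the job is handed in when it is done.

Besides the shell and the picture viewer there is one more tool, called after "Emit:" as name(argument=value, ...) on one line, values as JSON. jog_arm: Moves the arm, as the interface text tells. Its arguments: {"type":"object","properties":{"deltas":{"type":"array"},"hand":{"type":"number"}},"required":["deltas"]}

```bash
mkdir -p pics; cat > h.py <<'E'
import numpy as np, cv2
from workcell import manip
def grab(n,f=None):
    ci=manip.camera_info(n); p,d=manip.grab_frame(n)
    if f: cv2.imwrite(f,p[:,:,::-1])
    return p,d,ci
def rays(ci,uv):
    K=np.array(ci["K"]);k=ci["k1"]
    uv=np.atleast_2d(uv).astype(float)
    x=cv2.undistortPoints(uv[:,None],K,np.array([k,0,0,0,0.]))[:,0]
    T=np.array(ci["pose"]); d=np.c_[x,np.ones(len(x))]@T[:3,:3].T
    return T[:3,3],d
def onz(ci,uv,z):
    o,d=rays(ci,uv); return o+d*((z-o[2])/d[:,2])[:,None]
def cloud(ci,d):
    v,u=np.mgrid[:d.shape[0],:d.shape[1]]
    o,r=rays(ci,np.c_[u.ravel(),v.ravel()])
    P=o+r*d.reshape(-1,1); P[d.ravel()==0]=np.nan
    return P.reshape(*d.shape,3)
E
python3 - <<'E'
from h import *
o=manip.get_obs(); print(o["time"],o["tcp_rot"],o["wrist_force"])
p,d,ci=grab("top","pics/top.png"); np.savez("top.npz",p=p,d=d); print(ci)
p,d,ci=grab("scene","pics/scene.png"); np.savez("scene.npz",p=p,d=d);print(ci["pose"])
E
```

```text
0.0 [[ 9.42145977e-01  3.35202561e-01 -4.47708350e-04]
 [ 3.35202796e-01 -9.42144130e-01  1.87716170e-03]
 [ 2.07423616e-04 -1.91863344e-03 -9.99998138e-01]] [ 0.14765935 -0.03697814  0.08792422]
{'K': array([[373.73013274,   0.        , 322.77431257],
       [  0.        , 373.73013274, 201.89048134],
       [  0.        ,   0.        ,   1.        ]]), 'k1': -0.08021955893148827, 'pose': array([[ 0.20985558, -0.95504581,  0.20939947,  0.4294136 ],
       [-0.97772569, -0.20419182,  0.04856099,  0.07720234],
       [-0.00362031, -0.21492604, -0.97662362,  0.79434571],
       [ 0.        ,  0.        ,  0.        ,  1.        ]])}
[[ 0.55020427  0.57863175 -0.60204697  1.14828667]
 [ 0.835029   -0.38009172  0.39781511 -0.29030316]
 [ 0.00135538 -0.72160625 -0.69230238  0.75225928]
 [ 0.          0.          0.          1.        ]]
```

View pics/top.png

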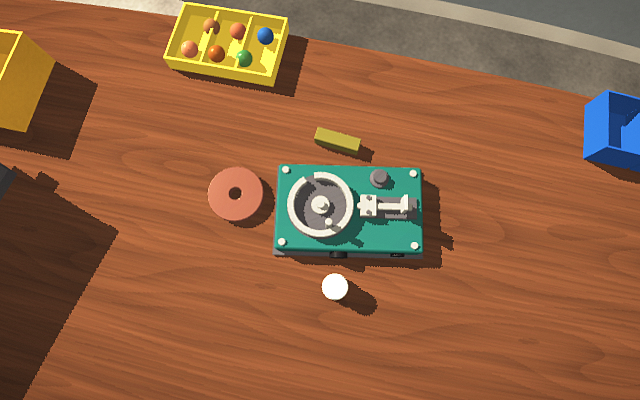

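View pics/scene.png

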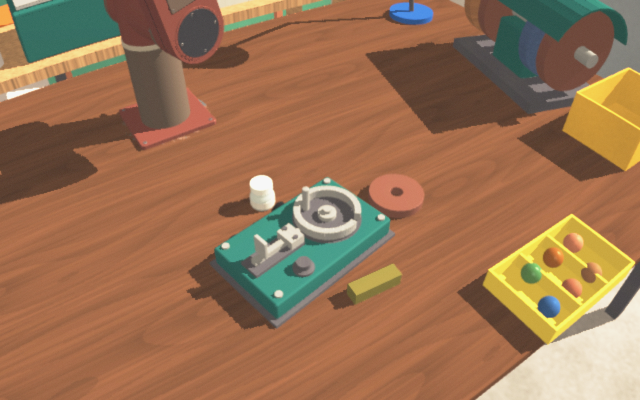

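The top view shows the disc centred near (320,205), the stud near (328,222), the slot towards (308,182), and the bar with its tab near (408,205). The nut is at (379,177) and the jar at (335,287). The scene view agrees.

```bash
python3 - <<'E'
from h import *
z=np.load("top.npz");p,d=z["p"],z["d"];ci=manip.camera_info("top");P=cloud(ci,d)
hsv=cv2.cvtColor(p,cv2.COLOR_RGB2HSV)
m=cv2.inRange(hsv,(75,80,40),(100,255,255)); m[:,:260]=0;m[:,440:]=0
m[:150]=0;m[270:]=0
v,u=np.nonzero(m);Q=P[v,u];print("teal z",np.nanpercentile(Q[:,2],[5,50,95]))
q=onz(ci,np.c_[u,v],0.05);q=q[np.abs(Q[:,2]-.05)<.012]
r=cv2.minAreaRect(q[:,:2].astype(np.float32));print("rect",r)
H=P[:,:,2]; 
up=((H>.088)&(H<.13)).astype(np.uint8); up[:150]=0;up[270:]=0;up[:,:260]=0;up[:,440:]=0
n,l,s,c=cv2.connectedComponentsWithStats(up)
for i in range(1,n):
    w=P[l==i]; print(s[i],c[i],np.nanmedian(w,0),np.nanmax(w[:,2]), onz(ci,c[i],.11))
# rim
g=(hsv[:,:,1]<60)&(hsv[:,:,2]>120)&(np.abs(H-.075)<.006); g[:,:280]=0;g[:,358:]=0;g[:165]=0;g[245:]=0
v,u=np.nonzero(g);q=onz(ci,np.c_[u,v],.075)[:,:2];print(len(q))
h=cv2.convexHull(q.astype(np.float32));print("circ",cv2.minEnclosingCircle(h),cv2.fitEllipse(h))
x0,y0=265,155
cv2.imwrite("pics/topc.png",cv2.resize(p[155:265,265:435,::-1],None,fx=4.6,fy=4.6,interpolation=cv2.INTER_CUBIC))
E
```

```text
teal z [0.04643322 0.04949531 0.05172573]
rect ((0.5890640020370483, 0.05951450765132904), (0.17804259061813354, 0.2976304292678833), 10.302132606506348)
[402 194   7  18 111] [405.01801802 202.64864865] [ 0.60807577 -0.04079931  0.10826303] 0.1126256783723163 [[ 0.60704481 -0.0402732   0.11      ]]
[325 218   7   9  53] [328.09433962 221.86792453] [0.54125992 0.09348547 0.10895068] 0.11277422519046743 [[0.54113687 0.09363086 0.11      ]]
1154
circ ((0.581564724445343, 0.114314004778862), 0.06947728991508484) ((0.5803923010826111, 0.1166139617562294), (0.12784583866596222, 0.13524934649467468), 13.475468635559082)
```

View pics/topc.png

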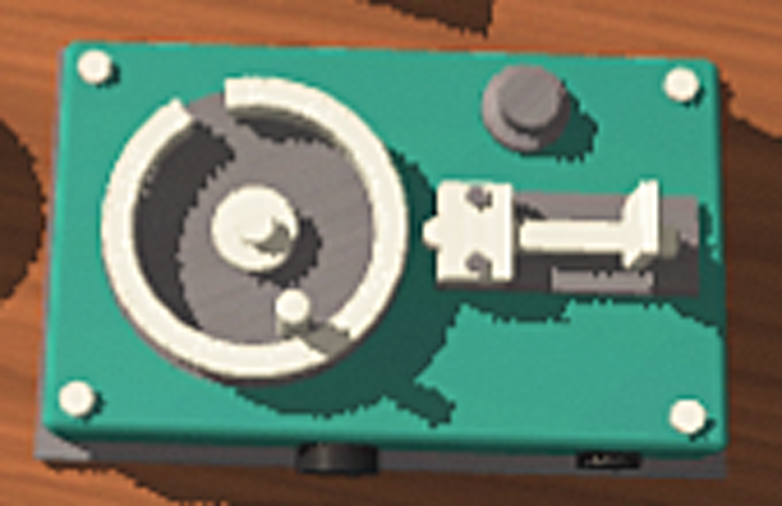

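```bash
cat >> h.py <<'E'
C=np.array([.5783,.1185]); 
def u(a): a=np.radians(a); return np.array([np.cos(a),np.sin(a)])
def rows(ts):
    """ts: (x,y,z,heading of tool -y, deg)"""
    o=manip.get_obs();R=np.array(o["tcp_rot"]);p=np.array(o["position"])
    h=np.degrees(np.arctan2(-R[1,1],-R[0,1])); print("pose",p.round(4),"head",round(h,2),"t",o["time"],"F",np.round(o["wrist_force"],1))
    for x,y,z,g in ts:
        d=R.T@(np.array([x,y,z])-p); print('{"tx":%.4f,"ty":%.4f,"tz":%.4f,"yaw":%.1f}'%(*d,(h-g+180)%360-180))
def arc(a,gap=0.022):  # pusher pose for stud at world angle a
    return (*(C+.045*u(a)-gap*u(a-90)),.088,a-90)
E
python3 - <<'E'
from h import *
x,y,_,g=arc(213.7,.037)
rows([(x,y,.2,g),(x,y,.088,g)])
E
```

```text
pose [ 0.2094 -0.5883  0.2215] head 109.58 t 0.1 F [-0.7 -0.1  0.1]
{"tx":0.5499,"ty":-0.4953,"tz":0.0226,"yaw":-14.1}
{"tx":0.5498,"ty":-0.4951,"tz":0.1346,"yaw":-14.1}
```

Emit:
jog_arm(deltas=[{"tx": 0.03, "ty": -0.027, "tz": 0, "yaw": -2}, {"tx": 0.06, "ty": -0.054, "tz": 0, "yaw": -4}, {"tx": 0.09, "ty": -0.081, "tz": 0, "yaw": -6}, {"tx": 0.12, "ty": -0.108, "tz": 0, "yaw": -8}, {"tx": 0.15, "ty": -0.135, "tz": 0, "yaw": -10}, {"tx": 0.18, "ty": -0.162, "tz": 0, "yaw": -12}, {"tx": 0.21, "ty": -0.189, "tz": 0, "yaw": -14}, {"tx": 0.24, "ty": -0.216, "tz": 0, "yaw": -14}], hand=1)

```text
time: 0.77
position: [0.3635, -0.3029, 0.2222]
tcp_rot: [[0.832, 0.554, -0.0], [0.554, -0.832, 0.0], [0.0, -0.0, -1.0]]
wrist_force: [1.1, -0.2, 0.0]
gripper_width: 0.0417
finger_force: 0.0
```

Emit:
jog_arm(deltas=[{"tx": 0.025, "ty": -0.025}, {"tx": 0.05, "ty": -0.05}, {"tx": 0.075, "ty": -0.075}, {"tx": 0.1, "ty": -0.1}, {"tx": 0.125, "ty": -0.125}, {"tx": 0.15, "ty": -0.15}, {"tx": 0.175, "ty": -0.175}, {"tx": 0.2, "ty": -0.2}])

```text
invalid input at $.deltas[0]: expected keys tx, ty, tz, yaw
```

```bash
python3 - <<'E'
from h import *
x,y,_,g=arc(213.7,.037)
rows([(x,y,.2,g),(x,y,.088,g)])
E
```

```text
pose [ 0.3635 -0.3029  0.2222] head 123.67 t 0.7667 F [ 1.1 -0.2  0. ]
{"tx":0.3674,"ty":-0.1946,"tz":0.0223,"yaw":-0.0}
{"tx":0.3674,"ty":-0.1945,"tz":0.1343,"yaw":-0.0}
```

Emit:
jog_arm(deltas=[{"tx": 0.035, "ty": -0.018, "tz": 0, "yaw": 0}, {"tx": 0.07, "ty": -0.036, "tz": 0, "yaw": 0}, {"tx": 0.105, "ty": -0.054, "tz": 0, "yaw": 0}, {"tx": 0.14, "ty": -0.072, "tz": 0, "yaw": 0}, {"tx": 0.175, "ty": -0.09, "tz": 0, "yaw": 0}, {"tx": 0.21, "ty": -0.108, "tz": 0, "yaw": 0}, {"tx": 0.245, "ty": -0.126, "tz": 0, "yaw": 0}, {"tx": 0.28, "ty": -0.144, "tz": 0, "yaw": 0}])

```text
time: 1.43
position: [0.5172, -0.028, 0.2223]
tcp_rot: [[0.833, 0.553, -0.0], [0.553, -0.833, -0.0], [-0.0, -0.0, -1.0]]
wrist_force: [1.5, -0.8, 0.2]
gripper_width: 0.0006
finger_force: 0.0
```

Emit:
jog_arm(deltas=[{"tx": 0.03, "ty": -0.016, "tz": 0, "yaw": 0}, {"tx": 0.05, "ty": -0.03, "tz": 0, "yaw": 0}, {"tx": 0.06, "ty": -0.036, "tz": 0, "yaw": 0}, {"tx": 0.06, "ty": -0.036, "tz": 0, "yaw": 0}, {"tx": 0.06, "ty": -0.036, "tz": 0, "yaw": 0}])

```text
time: 1.85
position: [0.5465, 0.0329, 0.222]
tcp_rot: [[0.832, 0.554, -0.001], [0.554, -0.832, -0.001], [-0.001, -0.0, -1.0]]
wrist_force: [0.0, -0.4, -0.0]
gripper_width: 0.0003
finger_force: 0.0
```

```bash
python3 - <<'E'
from h import *
x,y,_,g=arc(213.7,.037)
rows([(x,y,.2,g),(x,y,.088,g)])
p,d,ci=grab("wrist","pics/w1.png"); np.savez("w1.npz",p=p,d=d,T=ci["pose"])
P=cloud(ci,d);H=P[:,:,2]
up=((H>.095)&(H<.118)).astype(np.uint8)
n,l,s,c=cv2.connectedComponentsWithStats(up)
for i in range(1,n):
    if s[i,4]>60: print(s[i],c[i],np.nanmedian(P[l==i],0))
E
```

```text
pose [0.5465 0.0329 0.222 ] head 123.65 t 1.85 F [ 0.  -0.4 -0. ]
{"tx":0.0290,"ty":-0.0166,"tz":0.0220,"yaw":-0.0}
{"tx":0.0291,"ty":-0.0165,"tz":0.1340,"yaw":-0.0}
[256 153  17  16 213] [264.21126761 160.47887324] [0.54503535 0.09164165 0.11012925]
[410 165  25  32 417] [421.88729017 180.30695444] [ 0.6107481  -0.04124868  0.10950334]
```

View pics/w1.png

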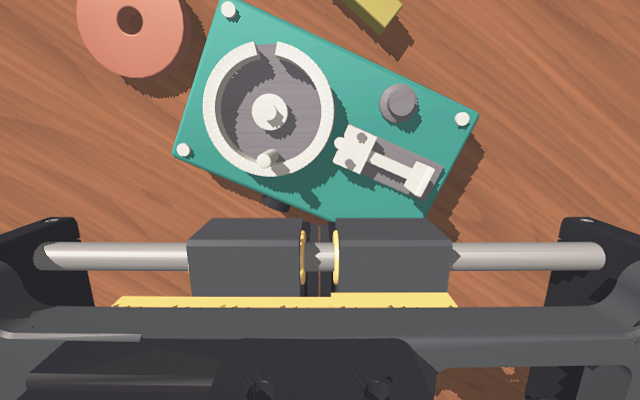

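The wrist view shows the disc at (268,108), the stud at (264,158) and the tab at (422,180), which agrees with the top view within about 3 mm. I'll use the average of the two and descend behind the stud.

```bash
sed -i 's/^C=.*/C=np.array([.580,.1178])/' h.py; python3 - <<'E'
from h import *
x,y,_,g=arc(213.7,.037)
rows([(x,y,.15,g),(x,y,.088,g)])
E
```

```text
pose [0.5464 0.0323 0.2222] head 123.58 t 1.9 F [-0.2  0.  -0.6]
{"tx":0.0305,"ty":-0.0156,"tz":0.0721,"yaw":-0.1}
{"tx":0.0306,"ty":-0.0156,"tz":0.1341,"yaw":-0.1}
```

Emit:
jog_arm(deltas=[{"tx": 0.015, "ty": -0.008, "tz": 0.02, "yaw": 0}, {"tx": 0.03, "ty": -0.015, "tz": 0.045, "yaw": 0}, {"tx": 0.03, "ty": -0.015, "tz": 0.07, "yaw": 0}, {"tx": 0.03, "ty": -0.015, "tz": 0.095, "yaw": 0}, {"tx": 0.03, "ty": -0.015, "tz": 0.115, "yaw": 0}, {"tx": 0.03, "ty": -0.015, "tz": 0.13, "yaw": 0}, {"tx": 0.03, "ty": -0.015, "tz": 0.134, "yaw": 0}, {"tx": 0.03, "ty": -0.015, "tz": 0.134, "yaw": 0}])

```text
time: 2.57
position: [0.5622, 0.0607, 0.0872]
tcp_rot: [[0.834, 0.552, -0.003], [0.552, -0.834, -0.0], [-0.003, -0.002, -1.0]]
wrist_force: [-0.2, -0.1, 0.2]
gripper_width: 0.0004
finger_force: 0.0
```

```bash
python3 - <<'E'
from h import *
rows([arc(213.7,.037),arc(213.7,.03),arc(213.7,.022)]+[arc(213.7-5*i) for i in range(1,6)])
E
```

```text
pose [0.5622 0.0607 0.0872] head 123.47 t 2.5667 F [-0.2 -0.1  0.2]
{"tx":0.0015,"ty":-0.0006,"tz":-0.0008,"yaw":-0.2}
{"tx":0.0014,"ty":-0.0076,"tz":-0.0007,"yaw":-0.2}
{"tx":0.0014,"ty":-0.0156,"tz":-0.0007,"yaw":-0.2}
{"tx":-0.0004,"ty":-0.0196,"tz":-0.0007,"yaw":4.8}
{"tx":-0.0018,"ty":-0.0238,"tz":-0.0007,"yaw":9.8}
{"tx":-0.0028,"ty":-0.0280,"tz":-0.0007,"yaw":14.8}
{"tx":-0.0035,"ty":-0.0323,"tz":-0.0007,"yaw":19.8}
{"tx":-0.0038,"ty":-0.0367,"tz":-0.0007,"yaw":24.8}
```

Emit:
jog_arm(deltas=[{"tx": 0.0014, "ty": -0.008, "tz": -0.0005, "yaw": 0}, {"tx": 0.0014, "ty": -0.0156, "tz": -0.0005, "yaw": 0}, {"tx": -0.0004, "ty": -0.0196, "tz": -0.0005, "yaw": 5}, {"tx": -0.0018, "ty": -0.0238, "tz": -0.0005, "yaw": 10}, {"tx": -0.0028, "ty": -0.028, "tz": -0.0005, "yaw": 15}, {"tx": -0.0035, "ty": -0.0323, "tz": -0.0005, "yaw": 20}, {"tx": -0.0038, "ty": -0.0367, "tz": -0.0005, "yaw": 25}])

```text
time: 3.15
position: [0.5414, 0.0908, 0.091]
tcp_rot: [[0.989, 0.145, 0.004], [0.145, -0.989, -0.001], [0.004, 0.001, -1.0]]
wrist_force: [2.2, -2.8, -1.0]
gripper_width: 0.0007
finger_force: 1.4
```

```bash
python3 - <<'E'
from h import *
p,d,ci=grab("top","pics/top2.png")
cv2.imwrite("pics/top2c.png",cv2.resize(p[155:265,265:435,::-1],None,fx=4.6,fy=4.6,interpolation=cv2.INTER_CUBIC))
rows([arc(188.7-5*i) for i in range(0,9)])
E
```

```text
pose [0.5407 0.0916 0.0909] head 98.08 t 3.2 F [0.3 0.7 0.3]
{"tx":-0.0022,"ty":0.0021,"tz":0.0029,"yaw":-0.6}
{"tx":-0.0040,"ty":-0.0019,"tz":0.0029,"yaw":4.4}
{"tx":-0.0054,"ty":-0.0061,"tz":0.0028,"yaw":9.4}
{"tx":-0.0065,"ty":-0.0103,"tz":0.0028,"yaw":14.4}
{"tx":-0.0072,"ty":-0.0146,"tz":0.0028,"yaw":19.4}
{"tx":-0.0075,"ty":-0.0190,"tz":0.0028,"yaw":24.4}
{"tx":-0.0074,"ty":-0.0233,"tz":0.0028,"yaw":29.4}
{"tx":-0.0070,"ty":-0.0277,"tz":0.0028,"yaw":34.4}
{"tx":-0.0062,"ty":-0.0320,"tz":0.0028,"yaw":39.4}
```

View pics/top2c.png

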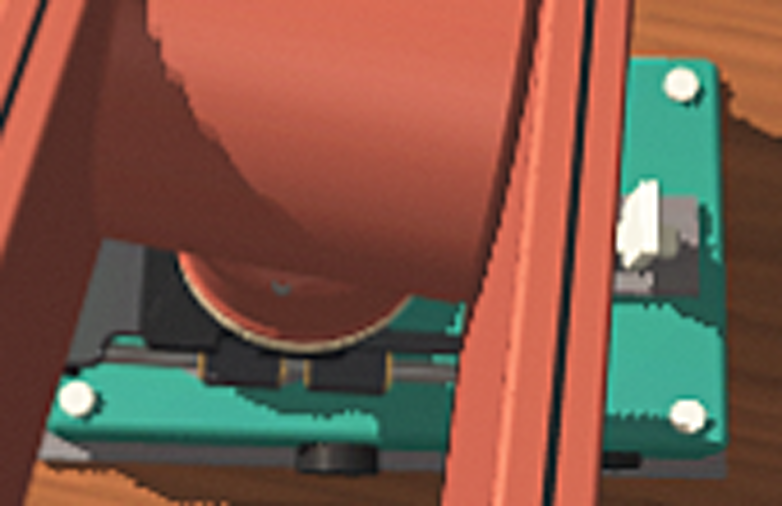

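The arm hides the disc in the top view, but the tab at (640,225) in the crop is undisturbed. I felt contact at about 3 N, so I'll continue round the arc.

Emit:
jog_arm(deltas=[{"tx": -0.003, "ty": -0.0019, "tz": 0.0015, "yaw": 4.4}, {"tx": -0.005, "ty": -0.0061, "tz": 0.0025, "yaw": 9.4}, {"tx": -0.0063, "ty": -0.0103, "tz": 0.0025, "yaw": 14.4}, {"tx": -0.0072, "ty": -0.0146, "tz": 0.0025, "yaw": 19.4}, {"tx": -0.0075, "ty": -0.019, "tz": 0.0025, "yaw": 24.4}, {"tx": -0.0074, "ty": -0.0233, "tz": 0.0025, "yaw": 29.4}, {"tx": -0.007, "ty": -0.0277, "tz": 0.0025, "yaw": 34.4}, {"tx": -0.0062, "ty": -0.032, "tz": 0.0025, "yaw": 39.4}])

```text
time: 3.87
position: [0.5301, 0.1214, 0.0883]
tcp_rot: [[0.858, -0.514, 0.003], [-0.514, -0.858, -0.001], [0.003, -0.001, -1.0]]
wrist_force: [0.7, -4.3, 1.9]
gripper_width: 0.0004
finger_force: 1.4
```

```bash
python3 - <<'E'
from h import *
p,d,ci=grab("scene","pics/s2.png")
cv2.imwrite("pics/s2c.png",cv2.resize(p[130:330,190:430,::-1],None,fx=3,fy=3,interpolation=cv2.INTER_CUBIC))
rows([arc(148.7-5*i) for i in range(0,9)])
E
```

```text
pose [0.53   0.1223 0.0883] head 58.79 t 3.9167 F [-0.1 -1.4  1.4]
{"tx":0.0000,"ty":-0.0001,"tz":0.0003,"yaw":0.1}
{"tx":-0.0017,"ty":-0.0041,"tz":0.0003,"yaw":5.1}
{"tx":-0.0031,"ty":-0.0083,"tz":0.0003,"yaw":10.1}
{"tx":-0.0041,"ty":-0.0125,"tz":0.0003,"yaw":15.1}
{"tx":-0.0048,"ty":-0.0168,"tz":0.0003,"yaw":20.1}
{"tx":-0.0050,"ty":-0.0212,"tz":0.0003,"yaw":25.1}
{"tx":-0.0049,"ty":-0.0256,"tz":0.0003,"yaw":30.1}
{"tx":-0.0044,"ty":-0.0299,"tz":0.0003,"yaw":35.1}
{"tx":-0.0035,"ty":-0.0342,"tz":0.0003,"yaw":40.1}
```

View pics/s2c.png

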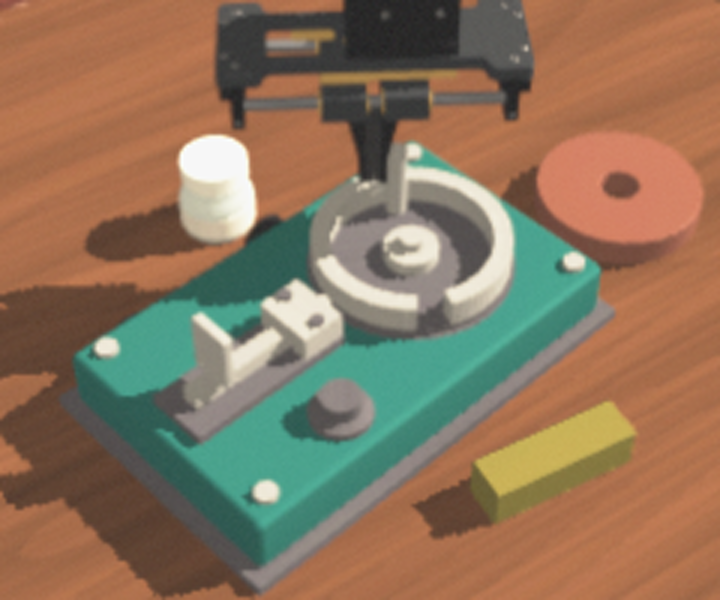

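The scene view shows the fingertips pushing the stud at crop (398,180), with the slot now at (432,305) and nothing else moved. I'll carry on.

Emit:
jog_arm(deltas=[{"tx": -0.0017, "ty": -0.0041, "tz": 0, "yaw": 5}, {"tx": -0.0031, "ty": -0.0083, "tz": 0, "yaw": 10}, {"tx": -0.0041, "ty": -0.0125, "tz": 0, "yaw": 15}, {"tx": -0.0048, "ty": -0.0168, "tz": 0, "yaw": 20}, {"tx": -0.005, "ty": -0.0212, "tz": 0, "yaw": 25}, {"tx": -0.0049, "ty": -0.0256, "tz": 0, "yaw": 30}, {"tx": -0.0044, "ty": -0.0299, "tz": 0, "yaw": 35}, {"tx": -0.0044, "ty": -0.0299, "tz": 0, "yaw": 35}])

```text
time: 4.58
position: [0.5421, 0.1159, 0.085]
tcp_rot: [[0.455, -0.891, 0.002], [-0.889, -0.454, 0.055], [-0.048, -0.027, -0.998]]
wrist_force: [0.2, -1.5, -0.7]
gripper_width: 0.0003
finger_force: 0.0
```

```bash
cat > m.py <<'E'
from h import *
import sys
p,d,ci=grab("scene"); P=cloud(ci,d);H=P[:,:,2]
cv2.imwrite("pics/%s.png"%sys.argv[1],cv2.resize(p[130:330,190:430,::-1],None,fx=3,fy=3,interpolation=cv2.INTER_CUBIC))
Q=P[130:330,190:430].reshape(-1,3); q=Q[(np.abs(Q[:,2]-.075)<.004)]
# rim centre in scene view: robust circle fit
from scipy.optimize import least_squares
k=q[np.abs(np.hypot(*(q[:,:2]-C).T)-.059)<.011][:,:2]
f=least_squares(lambda c:np.hypot(*(k-c).T)-.059,C,loss="soft_l1",f_scale=.003); c=f.x
a=np.degrees(np.arctan2(*(k-c).T[::-1]))%360
r=np.hypot(*(k-c).T); a=np.sort(a[np.abs(r-.059)<.006]); a=a[(a>220)&(a<345)]
i=np.argsort(np.diff(a))[-2:]; print("centre",c,"gaps",[(a[j],a[j+1],(a[j]+a[j+1])/2) for j in i])
T=Q[(Q[:,2]>.09)&(Q[:,2]<.114)];
s=T[(np.abs(np.hypot(*(T[:,:2]-c).T)-.045)<.009)]; print("stud-ish",len(s),np.median(s,0),np.degrees(np.arctan2(*(np.median(s,0)[:2]-c)[::-1])))
t=T[np.hypot(T[:,0]-.608,T[:,1]+.03)<.04];print("tab",len(t),np.median(t,0))
# housing axis from teal
hs=cv2.cvtColor(p,cv2.COLOR_RGB2HSV);m=(cv2.inRange(hs,(75,80,40),(100,255,255))>0)&(np.abs(H-.05)<.004);m[:150]=0
print("rect",cv2.minAreaRect(P[m][:,:2].astype(np.float32)))
E
python3 m.py s3
python3 - <<'E'
from h import *
rows([arc(113.7-5*i) for i in range(0,5)])
E
```

```text
centre [0.58327718 0.11465519] gaps [(np.float64(228.01409138214117), np.float64(229.7435528542577), np.float64(228.87882211819942)), (np.float64(302.9258094864402), np.float64(322.75235648403543), np.float64(312.83908298523784))]
stud-ish 116 [0.5481236  0.12639077 0.0996606 ] 161.53905471245167
tab 152 [ 0.61516285 -0.04658277  0.1047002 ]
rect ((0.5950703620910645, 0.05589026212692261), (0.1794184297323227, 0.3000534176826477), 10.748916625976562)
pose [0.5418 0.1166 0.085 ] head 27.08 t 4.6333 F [-0.1 -0.3 -0. ]
{"tx":-0.0300,"ty":-0.0153,"tz":-0.0012,"yaw":3.4}
{"tx":-0.0315,"ty":-0.0194,"tz":-0.0010,"yaw":8.4}
{"tx":-0.0327,"ty":-0.0236,"tz":-0.0009,"yaw":13.4}
{"tx":-0.0334,"ty":-0.0279,"tz":-0.0007,"yaw":18.4}
{"tx":-0.0338,"ty":-0.0323,"tz":-0.0006,"yaw":23.4}
```

```bash
python3 -c "
from h import *
o=manip.get_obs();print(np.round(o['joints'],1),np.round(o['qd'],1),o['position'])"
```

```text
[  2.   10.6 105.5   3.5  63.7 153.4] [ 1.7  0.1 -0.2 -0.2  0.3  0.6] [0.54184369 0.1165899  0.08495525]
```

View pics/s3.png

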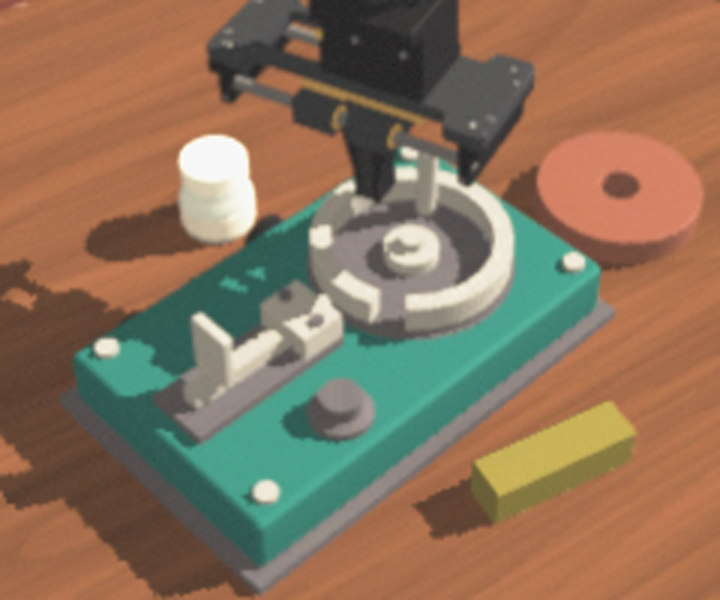

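The scene view shows the disc turned further, with the slot at crop (392,300). The fingers have left the stud because joint 6 reached its limit (153°). I'll lift, turn the wrist back about 90° and push with the other finger face.

Emit:
jog_arm(deltas=[{"tx": 0, "ty": 0, "tz": -0.02, "yaw": -5}, {"tx": 0, "ty": 0, "tz": -0.045, "yaw": -12}, {"tx": 0, "ty": 0, "tz": -0.07, "yaw": -19}, {"tx": 0, "ty": 0, "tz": -0.07, "yaw": -26}, {"tx": 0, "ty": 0, "tz": -0.07, "yaw": -33}, {"tx": 0, "ty": 0, "tz": -0.07, "yaw": -40}, {"tx": 0, "ty": 0, "tz": -0.07, "yaw": -47}, {"tx": 0, "ty": 0, "tz": -0.07, "yaw": -54}])

```text
time: 5.3
position: [0.5414, 0.1145, 0.1549]
tcp_rot: [[0.989, -0.146, 0.001], [-0.145, -0.988, 0.054], [-0.007, -0.054, -0.999]]
wrist_force: [0.3, 0.4, 0.1]
gripper_width: 0.0005
finger_force: 0.0
```

Emit:
jog_arm(deltas=[{"tx": 0, "ty": 0, "tz": 0, "yaw": -7}, {"tx": 0, "ty": 0, "tz": 0, "yaw": -14}, {"tx": 0, "ty": 0, "tz": 0, "yaw": -21}, {"tx": 0, "ty": 0, "tz": 0, "yaw": -28}, {"tx": 0, "ty": 0, "tz": 0, "yaw": -35}, {"tx": 0, "ty": 0, "tz": 0, "yaw": -42}, {"tx": 0, "ty": 0, "tz": 0, "yaw": -49}, {"tx": 0, "ty": 0, "tz": 0, "yaw": -49}])

```text
time: 5.97
position: [0.5414, 0.1145, 0.1547]
tcp_rot: [[0.76, 0.65, 0.001], [0.649, -0.759, 0.054], [0.036, -0.041, -0.999]]
wrist_force: [-0.3, 0.8, 0.1]
gripper_width: 0.0008
finger_force: 0.0
```

```bash
python3 m.py s4; python3 - <<'E'
from h import *
print(np.round(manip.get_obs()["joints"],1))
a=132.8; s=C+.045*u(a)-.037*u(a-90); print(s)
rows([(*s,.13,a),(*s,.088,a)])
E
```

```text
centre [0.58361467 0.11461038] gaps [(np.float64(259.6419978813945), np.float64(261.30419719609614), np.float64(260.4730975387453)), (np.float64(303.1213381296047), np.float64(322.3897055576367), np.float64(312.7555218436207))]
stud-ish 78 [0.55532779 0.14614315 0.10375156] 131.8941107101501
tab 147 [ 0.61438884 -0.04664723  0.10574525]
rect ((0.5948790311813354, 0.05598936229944229), (0.17884865403175354, 0.2986326813697815), 10.359842300415039)
[  1.8   5.8 102.8   3.3  71.3  50.7]
[0.52227714 0.12567852]
pose [0.5414 0.1144 0.1546] head 130.13 t 6.0167 F [-0.5  0.3 -0.1]
{"tx":-0.0082,"ty":-0.0199,"tz":0.0252,"yaw":-2.7}
{"tx":-0.0097,"ty":-0.0182,"tz":0.0671,"yaw":-2.7}
```

Emit:
jog_arm(deltas=[{"tx": -0.009, "ty": -0.019, "tz": 0.005, "yaw": -3}, {"tx": -0.009, "ty": -0.019, "tz": 0.02, "yaw": -3}, {"tx": -0.0095, "ty": -0.0185, "tz": 0.04, "yaw": -3}, {"tx": -0.0097, "ty": -0.018, "tz": 0.06, "yaw": -3}, {"tx": -0.0097, "ty": -0.018, "tz": 0.067, "yaw": -3}, {"tx": -0.0097, "ty": -0.018, "tz": 0.067, "yaw": -3}])

```text
time: 6.52
position: [0.5207, 0.1251, 0.0857]
tcp_rot: [[0.732, 0.681, -0.004], [0.681, -0.731, 0.054], [0.034, -0.042, -0.999]]
wrist_force: [0.3, -0.1, -0.2]
gripper_width: 0.0007
finger_force: 0.0
```

```bash
sed -i 's/^C=.*/C=np.array([.581,.117])/' h.py; python3 - <<'E'
from h import *
A=[(132.8,.028),(132.8,.020),(132.8,.017)]+[(a,.017) for a in (128,123,118,113,108,104,100.5)]
rows([(*(C+.045*u(a)-g*u(a-90)),.088,a) for a,g in A])
E
```

```text
pose [0.5207 0.1251 0.0857] head 133.0 t 6.5167 F [ 0.3 -0.1 -0.2]
{"tx":0.0109,"ty":0.0019,"tz":-0.0020,"yaw":0.2}
{"tx":0.0188,"ty":0.0019,"tz":-0.0017,"yaw":0.2}
{"tx":0.0218,"ty":0.0019,"tz":-0.0016,"yaw":0.2}
{"tx":0.0257,"ty":0.0007,"tz":-0.0014,"yaw":5.0}
{"tx":0.0298,"ty":-0.0003,"tz":-0.0013,"yaw":10.0}
{"tx":0.0339,"ty":-0.0009,"tz":-0.0011,"yaw":15.0}
{"tx":0.0381,"ty":-0.0011,"tz":-0.0009,"yaw":20.0}
{"tx":0.0423,"ty":-0.0010,"tz":-0.0008,"yaw":25.0}
{"tx":0.0456,"ty":-0.0006,"tz":-0.0007,"yaw":29.0}
{"tx":0.0485,"ty":-0.0001,"tz":-0.0006,"yaw":32.5}
```

Emit:
jog_arm(deltas=[{"tx": 0.011, "ty": 0.0019, "tz": -0.002, "yaw": 0}, {"tx": 0.019, "ty": 0.0019, "tz": -0.002, "yaw": 0}, {"tx": 0.0218, "ty": 0.0019, "tz": -0.002, "yaw": 0}, {"tx": 0.0257, "ty": 0.0007, "tz": -0.0015, "yaw": 5}, {"tx": 0.0298, "ty": -0.0003, "tz": -0.0013, "yaw": 10}, {"tx": 0.0339, "ty": -0.0009, "tz": -0.0011, "yaw": 15}, {"tx": 0.0381, "ty": -0.0011, "tz": -0.001, "yaw": 20}, {"tx": 0.0381, "ty": -0.0011, "tz": -0.001, "yaw": 20}])

```text
time: 7.18
position: [0.5502, 0.152, 0.0909]
tcp_rot: [[0.921, 0.389, 0.001], [0.388, -0.92, 0.054], [0.022, -0.05, -0.999]]
wrist_force: [-0.6, -0.2, -0.1]
gripper_width: 0.0004
finger_force: 0.3
```

```bash
python3 m.py s5; python3 - <<'E'
from h import *
print(np.round(manip.get_obs()["joints"],1))
rows([(*(C+.045*u(a)-.017*u(a-90)),.088,a) for a in (113,108,104,100.5,97)])
E
```

```text
centre [0.58385246 0.11450608] gaps [(np.float64(221.4935937833992), np.float64(223.51806780468308), np.float64(222.50583079404115)), (np.float64(280.6898597711701), np.float64(300.93019438377803), np.float64(290.81002707747405))]
stud-ish 162 [0.56270954 0.15135772 0.10196118] 119.84421627979427
tab 151 [ 0.61546411 -0.04687117  0.10462167]
rect ((0.5949116945266724, 0.055694274604320526), (0.18006952106952667, 0.2977965474128723), 10.644815444946289)
[  5.6  12.2 103.    3.4  64.5  71. ]
pose [0.5501 0.1519 0.0908] head 113.17 t 7.2333 F [ 0.1 -0.4 -1. ]
{"tx":-0.0022,"ty":-0.0007,"tz":0.0028,"yaw":0.2}
{"tx":0.0018,"ty":-0.0020,"tz":0.0029,"yaw":5.2}
{"tx":0.0050,"ty":-0.0028,"tz":0.0030,"yaw":9.2}
{"tx":0.0079,"ty":-0.0033,"tz":0.0031,"yaw":12.7}
{"tx":0.0109,"ty":-0.0036,"tz":0.0032,"yaw":16.2}
```

Emit:
jog_arm(deltas=[{"tx": 0.003, "ty": -0.001, "tz": 0.001, "yaw": 4}, {"tx": 0.0055, "ty": -0.0016, "tz": 0.002, "yaw": 7}, {"tx": 0.008, "ty": -0.0022, "tz": 0.002, "yaw": 10}, {"tx": 0.008, "ty": -0.0022, "tz": 0.002, "yaw": 10}])

```text
time: 7.57
position: [0.5562, 0.157, 0.0888]
tcp_rot: [[0.974, 0.226, 0.0], [0.226, -0.973, 0.055], [0.013, -0.053, -0.999]]
wrist_force: [-2.5, 0.5, 0.6]
gripper_width: 0.0003
finger_force: 0.7
```

```bash
python3 m.py s6; python3 - <<'E'
from h import *
rows([])
E
```

```text
centre [0.58357482 0.11436842] gaps [(np.float64(235.72779725877865), np.float64(237.85390341840662), np.float64(236.79085033859263)), (np.float64(272.24571588070523), np.float64(290.81918003029296), np.float64(281.5324479554991))]
stud-ish 171 [0.56863604 0.15269071 0.10253312] 111.2968167803262
tab 151 [ 0.61545934 -0.04658867  0.1050094 ]
rect ((0.5948373079299927, 0.056173376739025116), (0.17959733307361603, 0.2988818883895874), 10.28475284576416)
pose [0.5562 0.157  0.0888] head 103.24 t 7.6167 F [-1.2  1.1  0.9]
```

View pics/s6.png

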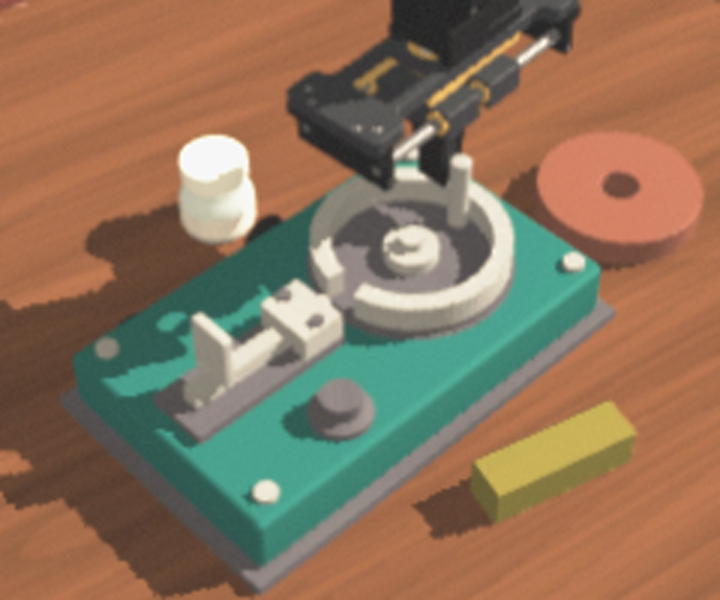

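The slot at crop (343,290) now faces the bar, at 281.5° against a target of about 280.5°. That is well inside tolerance, so I'll back off, lift and go behind the tab.

Emit:
jog_arm(deltas=[{"tx": -0.008, "ty": 0, "tz": 0, "yaw": 0}, {"tx": -0.02, "ty": 0, "tz": 0, "yaw": 0}, {"tx": -0.025, "ty": 0, "tz": -0.02, "yaw": 2.5}, {"tx": -0.025, "ty": 0, "tz": -0.05, "yaw": 2.5}, {"tx": -0.025, "ty": 0.02, "tz": -0.075, "yaw": 2.5}, {"tx": -0.025, "ty": 0.055, "tz": -0.075, "yaw": 2.5}, {"tx": -0.015, "ty": 0.09, "tz": -0.075, "yaw": 2.5}, {"tx": -0.005, "ty": 0.125, "tz": -0.075, "yaw": 2.5}])

```text
time: 8.28
position: [0.5798, 0.0287, 0.158]
tcp_rot: [[0.982, 0.186, 0.003], [0.186, -0.981, 0.054], [0.013, -0.052, -0.999]]
wrist_force: [1.0, 0.4, 0.7]
gripper_width: 0.0003
finger_force: 0.0
```

```bash
python3 - <<'E'
from h import *
s=C+.2*u(280.4); rows([(*s,.15,100.4),(*s,.088,100.4)])
E
```

```text
pose [0.5798 0.0287 0.158 ] head 100.76 t 8.2833 F [1.  0.4 0.7]
{"tx":0.0164,"ty":0.1137,"tz":0.0022,"yaw":0.4}
{"tx":0.0156,"ty":0.1170,"tz":0.0642,"yaw":0.4}
```

Emit:
jog_arm(deltas=[{"tx": 0.005, "ty": 0.035, "tz": 0, "yaw": 0.4}, {"tx": 0.01, "ty": 0.07, "tz": 0, "yaw": 0.4}, {"tx": 0.015, "ty": 0.1, "tz": 0, "yaw": 0.4}, {"tx": 0.0155, "ty": 0.114, "tz": 0.01, "yaw": 0.4}, {"tx": 0.0155, "ty": 0.115, "tz": 0.03, "yaw": 0.4}, {"tx": 0.0155, "ty": 0.116, "tz": 0.05, "yaw": 0.4}, {"tx": 0.0155, "ty": 0.117, "tz": 0.064, "yaw": 0.4}, {"tx": 0.0155, "ty": 0.117, "tz": 0.064, "yaw": 0.4}])

```text
time: 8.95
position: [0.6128, -0.0775, 0.0823]
tcp_rot: [[0.984, 0.177, -0.006], [0.177, -0.983, 0.056], [0.004, -0.057, -0.998]]
wrist_force: [-1.1, 0.6, -0.3]
gripper_width: 0.001
finger_force: 0.0
```

```bash
python3 m.py s7; python3 - <<'E'
from h import *
rows([(*(C+r*u(280.4)),.089,100.4) for r in (.2,.185,.17,.155,.145,.139)])
E
```

```text
centre [0.58333713 0.1148027 ] gaps [(np.float64(326.3479016859259), np.float64(328.01084764503486), np.float64(327.1793746654804)), (np.float64(272.677727963624), np.float64(290.34373901040567), np.float64(281.5107334870148))]
stud-ish 75 [0.57660148 0.15734323 0.1045789 ] 98.99723896970923
tab 122 [ 0.61924095 -0.04630689  0.10311954]
rect ((0.5949574708938599, 0.05608905106782913), (0.17984218895435333, 0.2996918559074402), 10.46117115020752)
pose [ 0.614  -0.0777  0.0844] head 100.21 t 9.0 F [ 0.7 -0.2 -1. ]
{"tx":0.0027,"ty":0.0023,"tz":-0.0048,"yaw":-0.2}
{"tx":0.0027,"ty":-0.0127,"tz":-0.0039,"yaw":-0.2}
{"tx":0.0026,"ty":-0.0277,"tz":-0.0031,"yaw":-0.2}
{"tx":0.0025,"ty":-0.0426,"tz":-0.0023,"yaw":-0.2}
{"tx":0.0025,"ty":-0.0526,"tz":-0.0017,"yaw":-0.2}
{"tx":0.0025,"ty":-0.0586,"tz":-0.0014,"yaw":-0.2}
```

View pics/s7.png

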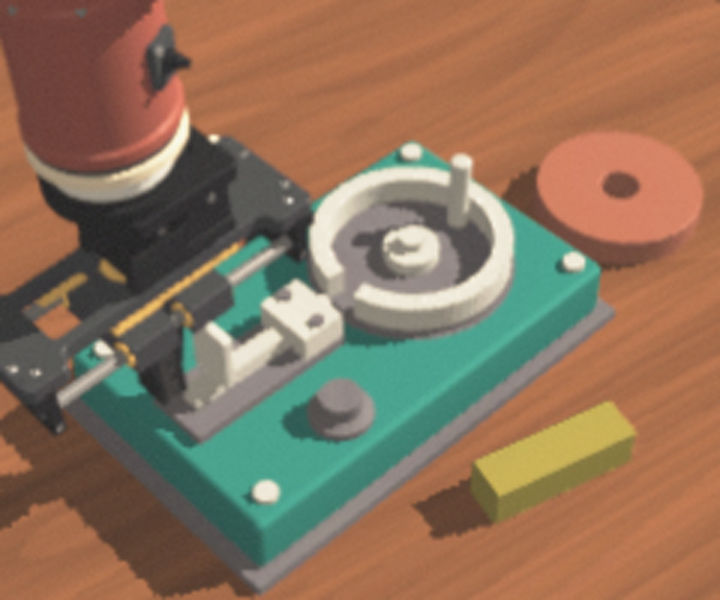

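The fingertips at crop (165,375) are standing behind the tab at (215,350), and the slot is in line with the bar. I'll push gently.

Emit:
jog_arm(deltas=[{"tx": 0.0025, "ty": -0.004, "tz": -0.003, "yaw": 0}, {"tx": 0.0025, "ty": -0.008, "tz": -0.004, "yaw": 0}, {"tx": 0.0025, "ty": -0.012, "tz": -0.004, "yaw": 0}, {"tx": 0.0025, "ty": -0.016, "tz": -0.004, "yaw": 0}, {"tx": 0.0025, "ty": -0.02, "tz": -0.0035, "yaw": 0}, {"tx": 0.0025, "ty": -0.024, "tz": -0.003, "yaw": 0}, {"tx": 0.0025, "ty": -0.028, "tz": -0.003, "yaw": 0}, {"tx": 0.0025, "ty": -0.031, "tz": -0.003, "yaw": 0}])

```text
time: 9.67
position: [0.6133, -0.0477, 0.0915]
tcp_rot: [[0.984, 0.176, 0.001], [0.176, -0.983, 0.054], [0.011, -0.053, -0.999]]
wrist_force: [1.2, -1.8, -0.1]
gripper_width: 0.0007
finger_force: 1.1
```

```bash
python3 - <<'E'
from h import *
rows([(*(C+r*u(280.4)),.089,100.4) for r in (.17,.155,.145,.139)])
p,d,ci=grab("scene"); 
E
```

```text
pose [ 0.6133 -0.0477  0.0915] head 100.16 t 9.6667 F [ 1.2 -1.8 -0.1]
{"tx":-0.0021,"ty":0.0023,"tz":0.0024,"yaw":-0.2}
{"tx":-0.0022,"ty":-0.0127,"tz":0.0032,"yaw":-0.2}
{"tx":-0.0022,"ty":-0.0227,"tz":0.0037,"yaw":-0.2}
{"tx":-0.0022,"ty":-0.0287,"tz":0.0040,"yaw":-0.2}
```

Emit:
jog_arm(deltas=[{"tx": -0.001, "ty": -0.004, "tz": 0.001, "yaw": 0}, {"tx": -0.002, "ty": -0.008, "tz": 0.002, "yaw": 0}, {"tx": -0.002, "ty": -0.012, "tz": 0.002, "yaw": 0}, {"tx": -0.002, "ty": -0.016, "tz": 0.003, "yaw": 0}, {"tx": -0.002, "ty": -0.019, "tz": 0.003, "yaw": 0}, {"tx": -0.002, "ty": -0.022, "tz": 0.003, "yaw": 0}])

```text
time: 10.22
position: [0.607, -0.026, 0.0892]
tcp_rot: [[0.984, 0.176, -0.0], [0.176, -0.983, 0.054], [0.009, -0.054, -0.999]]
wrist_force: [0.9, -1.6, -2.2]
gripper_width: 0.0006
finger_force: 1.1
```

```bash
python3 m.py s8; python3 - <<'E'
from h import *
rows([(*(C+r*u(280.4)),.089,100.4) for r in (.145,.139)])
E
```

```text
centre [0.58354952 0.11488149] gaps [(np.float64(284.89586494090685), np.float64(290.6523887681221), np.float64(287.77412685451446)), (np.float64(276.35715634347616), np.float64(282.5038449016879), np.float64(279.43050062258203))]
stud-ish 76 [0.57657444 0.15723152 0.10393738] 99.35269420918435
tab 193 [ 0.61696603 -0.02626909  0.10280285]
rect ((0.5964633822441101, 0.05601837486028671), (0.17694205045700073, 0.2980608642101288), 10.254165649414062)
pose [ 0.6068 -0.0254  0.0891] head 100.17 t 10.2667 F [ 1.1 -0.5  1.1]
{"tx":0.0003,"ty":0.0003,"tz":0.0001,"yaw":-0.2}
{"tx":0.0003,"ty":-0.0057,"tz":0.0004,"yaw":-0.2}
```

View pics/s8.png

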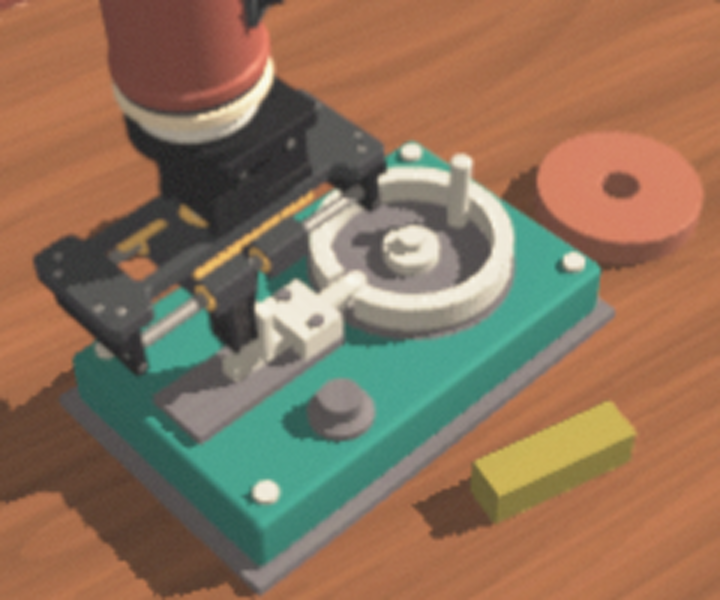

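The nose has passed through the slot at crop (355,285). I'll push in small steps until it meets the stop.

Emit:
jog_arm(deltas=[{"tx": 0, "ty": -0.002, "tz": 0, "yaw": 0}, {"tx": 0, "ty": -0.004, "tz": 0, "yaw": 0}, {"tx": 0, "ty": -0.006, "tz": 0, "yaw": 0}, {"tx": 0, "ty": -0.006, "tz": 0, "yaw": 0}])

```text
time: 10.6
position: [0.6057, -0.0201, 0.0895]
tcp_rot: [[0.984, 0.176, -0.001], [0.176, -0.983, 0.055], [0.009, -0.054, -0.999]]
wrist_force: [-1.2, -1.8, -0.5]
gripper_width: 0.0003
finger_force: 0.3
```

Emit:
jog_arm(deltas=[{"tx": 0, "ty": -0.002, "tz": 0, "yaw": 0}, {"tx": 0, "ty": -0.003, "tz": 0, "yaw": 0}, {"tx": 0, "ty": -0.003, "tz": 0, "yaw": 0}])

```text
time: 10.85
position: [0.6053, -0.0173, 0.0898]
tcp_rot: [[0.984, 0.176, -0.0], [0.176, -0.983, 0.055], [0.009, -0.054, -0.999]]
wrist_force: [0.2, -1.5, 0.0]
gripper_width: 0.0003
finger_force: 0.5
```

Emit:
jog_arm(deltas=[{"tx": 0, "ty": -0.0015, "tz": 0, "yaw": 0}, {"tx": 0, "ty": -0.003, "tz": 0, "yaw": 0}, {"tx": 0, "ty": -0.003, "tz": 0, "yaw": 0}])

```text
time: 11.1
position: [0.605, -0.0144, 0.0901]
tcp_rot: [[0.984, 0.176, 0.0], [0.176, -0.983, 0.054], [0.01, -0.054, -0.999]]
wrist_force: [-0.4, -1.6, -0.7]
gripper_width: 0.0006
finger_force: 0.6
```

Emit:
jog_arm(deltas=[{"tx": 0, "ty": -0.0015, "tz": 0, "yaw": 0}, {"tx": 0, "ty": -0.003, "tz": 0, "yaw": 0}, {"tx": 0, "ty": -0.003, "tz": 0, "yaw": 0}])

```text
time: 11.35
position: [0.6048, -0.0132, 0.0902]
tcp_rot: [[0.984, 0.176, 0.001], [0.176, -0.983, 0.051], [0.01, -0.05, -0.999]]
wrist_force: [0.5, -7.4, -3.4]
gripper_width: 0.0007
finger_force: 3.9
```

Emit:
jog_arm(deltas=[{"tx": 0, "ty": -0.0015, "tz": 0, "yaw": 0}, {"tx": 0, "ty": -0.0015, "tz": 0, "yaw": 0}])

```text
time: 11.52
position: [0.6048, -0.0132, 0.0902]
tcp_rot: [[0.984, 0.176, 0.002], [0.176, -0.983, 0.049], [0.01, -0.048, -0.999]]
wrist_force: [0.6, -12.3, -3.8]
gripper_width: 0.0004
finger_force: 6.0
```

Emit:
jog_arm(deltas=[{"tx": 0, "ty": 0.01, "tz": 0, "yaw": 0}, {"tx": 0, "ty": 0.03, "tz": 0, "yaw": 0}, {"tx": 0, "ty": 0.03, "tz": -0.03, "yaw": 0}, {"tx": 0, "ty": 0.04, "tz": -0.06, "yaw": 0}, {"tx": 0, "ty": 0.07, "tz": -0.1, "yaw": 0}, {"tx": 0, "ty": 0.11, "tz": -0.13, "yaw": 0}, {"tx": 0, "ty": 0.15, "tz": -0.15, "yaw": 0}, {"tx": 0, "ty": 0.19, "tz": -0.15, "yaw": 0}])

```text
time: 12.18
position: [0.6375, -0.1905, 0.2342]
tcp_rot: [[0.984, 0.178, 0.008], [0.178, -0.983, 0.053], [0.017, -0.05, -0.999]]
wrist_force: [0.8, 0.3, 0.8]
gripper_width: 0.0003
finger_force: 0.0
```

```bash
python3 m.py s9; python3 - <<'E'
from h import *
p,d,ci=grab("top");P=cloud(ci,d);H=P[:,:,2]
q=P[(H>.1)&(H<.116)&(np.hypot(P[:,:,0]-.6,P[:,:,1]+.005)<.035)]
print(len(q),np.median(q,0) if len(q) else 0)
rows([])
E
```

```text
centre [0.5833268  0.11479716] gaps [(np.float64(272.7522764392912), np.float64(276.8481638376766), np.float64(274.80022013848395)), (np.float64(283.19915380633455), np.float64(288.00152701654423), np.float64(285.6003404114394))]
stud-ish 76 [0.57688231 0.15678254 0.10477692] 98.72643886193808
tab 150 [ 0.60720483 -0.00465772  0.10509284]
rect ((0.594269335269928, 0.056280121207237244), (0.1793852001428604, 0.2990439832210541), 10.312663078308105)
77 [0.60050395 0.00085866 0.10924129]
pose [ 0.6364 -0.1959  0.2309] head 99.87 t 12.2833 F [-0.2  0.5 -0.8]
```

View pics/s9.png

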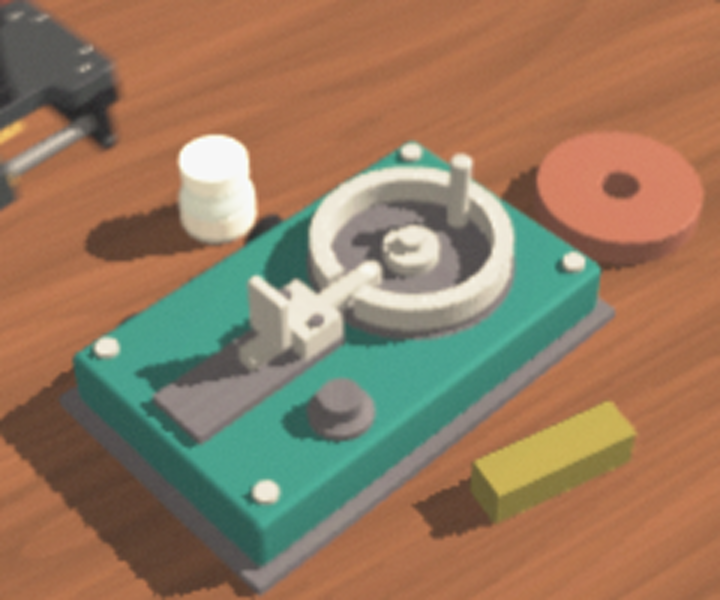

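The bar is fully home: the nose at crop (372,270) is inside the rim, the tab has moved about 42 mm to the stop, and the bystanders are unmoved. I'm handing in.

```bash
python3 -c "
from workcell import manip
print(manip.hand_in())"
```

```text
the job is handed in; nothing more can be done
None
```

The spindle is locked: I turned the slot to face the bar and pushed the bar through to its stop (about 42 mm of travel, 12 N at the end), left the bystanders where they were, withdrew the arm clear, and handed the job in at about 12 s.

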